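# Snap the sample box lid shut round its rim

### The arm

A 6-joint arm with a two-finger parallel gripper is mounted at the origin on the work surface; the furniture and walls round the work are solid. World frame = base frame: x ahead of the robot, y to its left, z up, the work surface at z = 0. Lengths are in mm, angles in rad, forces in N, time in s.
With the tool pointing down it reaches from about 350 to 975 mm from the base axis. Payload 7.1 kg.
Tool frame: the origin (TCP) lies at the very end of the fingers, on their centre line; the grasp point (between the pads) lies 19 mm behind it; z points along the fingers, x is the direction in which the jaws open and shut, and the axes are right-handed (so a half turn about z gives the same grasp; the last joint's range is limited). The gripper opens to 88 mm and grips with 3 to 60 N. Pads are 20 mm wide; open, the fingers measure 115 mm over their backs; the gripper's body (75 mm by 178 mm) begins 61 mm behind the grasp point.
Start: joints at [1.118, 0.423, 1.63, -0, 1.089, -0.019], TCP at [262.669, 567.107, 222.675] pointing down, gripper open.
Joint ranges: [-3, 3], [-0.9, 2.11], [0.09, 2.58], [-1.31, 4.45], [0.11, 2.69], [-2.54, 2.54]. Speed limits (rad/s): [2.39, 2.39, 3.01, 3.14, 3.14, 3.14].

### API

Orientations are given as a rotation vector (axis times angle).
In Python, from workcell import ctrl gives the robot as it stands. The module is installed in compiled form; this text tells all that it offers.
- The arm moves only by the tool move_arm, never from a script. Its argument "motion" is a list of rows, each a list of 2 entries, a list of its own where there are three numbers: the shift along the tool's x, y, z normalised to -1 to 1, where 1 is 150 mm, then the turn, a rotation vector about the tool's x, y, z normalised to -1 to 1, where 1 is 60 degrees. In form: [[[x, y, z], [rx, ry, rz]], ...]. A call has exactly 5 rows; each row is the pose to reach, as a shift and turn from the pose commanded when the call began, along the tool's axes at that moment; what a row does not reach only later rows make up. A row lasts 1/8 s, in which the tool goes at most 62.5 mm and 10.7 degrees, less where a joint would pass 70% of its speed; a pose out of reach is approached as far as the arm can. A call with a number of a shift or a turn outside -1 to 1 is refused whole. A call with a gripper value outside its range is refused whole. "gripper" is the opening, from 0 (shut) to 1 (fully open), set as the call begins (left out, the last holds). The fingers move at their own pace and stop on an object; the grip force is fixed at half the most. Time passes only in rows, so rows that repeat a pose let the fingers close, or fill a call up. It gives the time, the measured TCP pose, the force and the opening at its end, in the units of the state.
- ctrl.get_obs(): the state, without advancing time (a new reading comes with each control period).
- ctrl.get_image(name): name is "scene" or "top" or "wrist"; returns a dict with "pixels" (400x640x3 uint8, red, green, blue), "camera_matrix" (3x3 intrinsics, pixels), "R" (3x3) and "t" (3): a world point X has camera coordinates R X + t; the wrist camera has in their place "mount" (4x4, takes a point from camera to tool coordinates, whose origin is the TCP and whose axes are the tool frame's). Camera axes: x right, y down, z forward; pixel columns grow to the right and rows downward; lengths in mm; the calibration is good to about 2 mm. A picture is of the moment at which its call begins: read the wrist's pose just before it. There is no depth.
- ctrl.close_job(): hands the job in, once; it reports no verdict.
Trained networks look in the newest picture that a camera, given by its name, has taken for a name from the list of things; names that differ only in an ending like _2 or _b are one class to them, and where a whole thing is asked for, a point or a joint stands for the part that bears it (a point fixed in the world has none). Each returns a list of dicts, best first, with "p" (0 to 1); they miss things now and then, are a little off and sometimes report something else, mostly with a low value. They report only what shows in the picture. A call takes as long as a camera call.
- ctrl.boxes_of(camera, name): "location" ([x, y, z] in mm, in world coordinates, good to about 4 mm: the middle of the surface that is visible of it).
- ctrl.regions_of(camera, name): "mask" (400x640 bool, what is visible of it).
- ctrl.pinpoint(camera, name): "location" ([x, y, z] in mm, in world coordinates, good to about 4 mm: a listed point, or the origin of a listed thing).
The state is a dict: "t": time; "qpos": joint angles; "qvel": joint speeds; "joint_torque": joint torques, N m; "ee_pos": TCP position; "orientation": TCP orientation; "ft_force": force on the tool from outside, world axes, zero at the start; "moment": the same for the moment, N m; "width": finger opening in mm.
Only numpy, scipy, OpenCV 4.12 (cv2) and the standard library are available. Lean on these libraries where they do the work, as an engineer would, in place of code of your own. Each camera call takes 0.05 s, during which the arm holds its last target.

### The job

Close the snap-fit lid of the sample box by pressing down the four raised sections of its rim with the fingertips, one after another, each until it clicks down flush with the lid's corners: begin with the section that has the red tab and go round clockwise as seen from above. Only press: do not lift, tip or shove the box out of its place, and leave everything else on the desk where it is.

Things in the scene. Friction and masses are not known exactly. Their poses are not given: they have to be found in the camera images.
- sample_box: loose sample box, about 0.75 kg, 184 x 134 mm: white body, blue snap-fit lid, clear window showing three tubes. Origin: centre of its underside; x along its length, y its width, z up; any yaw. The blue corner blocks (28 mm square) are fixed, tops 70 mm above the desk; the recessed window's top is at 60 mm, the black collar inside the rim at 66 mm
- rim_1_top (a point): middle of the top face of the rim section on the long side at the box's -y; 125 mm long; the only one with a red tab: a red inlay on its top and a red lip standing 11 mm outwards. A blue bar 18 mm wide and thick that goes straight down as a whole; top 78 mm above the desk when raised, 70 mm when shut (flush with the corners). Press it first. Axes as the box's
- rim_1 (a joint): how far rim section 1 has gone down, m: 0 raised, 0.008 clicked shut. It gives way at about 9 N, then resists less the further it goes; past about halfway (4 to 5 mm) it snaps down the rest of the way by itself and stays shut; let go earlier, it springs back up
- rim_2_top (a point): middle of the top face of the rim section on the short side at the box's -x; 75 mm long; next clockwise (seen from above) after the red-tabbed one. A blue bar 18 mm wide and thick that goes straight down as a whole; top 78 mm above the desk when raised, 70 mm when shut (flush with the corners). Press it second. Axes as the box's
- rim_2 (a joint): how far rim section 2 has gone down, m: 0 raised, 0.008 clicked shut. It gives way at about 9 N, then resists less the further it goes; past about halfway (4 to 5 mm) it snaps down the rest of the way by itself and stays shut; let go earlier, it springs back up
- rim_3_top (a point): middle of the top face of the rim section on the long side at the box's +y; 125 mm long; opposite the red-tabbed one. A blue bar 18 mm wide and thick that goes straight down as a whole; top 78 mm above the desk when raised, 70 mm when shut (flush with the corners). Press it third. Axes as the box's
- rim_3 (a joint): how far rim section 3 has gone down, m: 0 raised, 0.008 clicked shut. It gives way at about 9 N, then resists less the further it goes; past about halfway (4 to 5 mm) it snaps down the rest of the way by itself and stays shut; let go earlier, it springs back up
- rim_4_top (a point): middle of the top face of the rim section on the short side at the box's +x; 75 mm long. A blue bar 18 mm wide and thick that goes straight down as a whole; top 78 mm above the desk when raised, 70 mm when shut (flush with the corners). Press it last. Axes as the box's
- rim_4 (a joint): how far rim section 4 has gone down, m: 0 raised, 0.008 clicked shut. It gives way at about 9 N, then resists less the further it goes; past about halfway (4 to 5 mm) it snaps down the rest of the way by itself and stays shut; let go earlier, it springs back up
- vial_blue: dropper vial with a blue cap, 23 mm wide, 64 mm tall, standing beside one corner of the sample box. Origin: centre of its underside. Only a bystander: leave it where it is
- vial_yellow: dropper vial with a yellow cap, 23 mm wide, 64 mm tall, standing beside the diagonally opposite corner. Origin: centre of its underside. Only a bystander: leave it where it is
- vial_red: dropper vial with a red cap, 23 mm wide, 64 mm tall, to the left of the box. Origin: centre of its underside. Only a bystander: leave it where it is
- syringe: 5 ml syringe lying on the desk, 91 mm long, between robot and tube rack. Origin: centre of its underside. Only a bystander: leave it where it is
- tweezers: steel tweezers lying on the desk, 130 mm long, left of the box, nearer the robot. Origin: centre of its underside. Only a bystander: leave it where it is
- amber_bottle: amber glass bottle, 52 mm across, 110 mm tall, on the right near the drum. Origin: centre of its underside. Only a bystander: leave it where it is
- bench_timer: white bench timer with a black knob, 60x68x62 mm, on the left. Origin: centre of its underside. Only a bystander: leave it where it is

How it is judged:
By the outcome, as a careful person would: the job done as asked, in the order asked, and still so for the second after the job is handed in, with the robot touching nothing.
It also fails if it takes over 51 s, if anything falls off the work surface, if the arm or the gripper's body presses on something with over 40 N, if the wrist force passes 120 N, or if a joint passes its speed limit or range.

## Working session

There is one attempt and no reset: what is moved stays moved. The work goes in short steps, Python scripts to look and compute and a tool call to move; the robot and the scene stay as the last step left them, time stands still between calls to the robot, and variables do not carry over. Pictures are saved under pics/ and viewed, and the job is handed in when it is done.

Besides the shell and the picture viewer there is one more tool, called after "Request:" as name(argument=value, ...) on one line, values as JSON. move_arm: Moves the arm, as the interface text tells. Its arguments: {"type":"object","properties":{"motion":{"type":"array","items":{"type":"array"}},"gripper":{"type":"number"}},"required":["motion"]}

```bash
mkdir -p pics; python3 - <<'E'
from workcell import ctrl
import cv2
o=ctrl.get_obs(); print({k:(o[k]) for k in o})
for c in ["scene","top","wrist"]:
    im=ctrl.get_image(c); cv2.imwrite(f"pics/{c}0.png",im["pixels"][:,:,::-1])
    print(c,im["camera_matrix"].round(1).tolist(), [im[k].round(3).tolist() for k in im if k in("R","t","mount")])
for n in ["rim_1_top","rim_2_top","rim_3_top","rim_4_top","sample_box"]:
    print(n,[(d["p"],d["location"]) for d in ctrl.pinpoint("top",n)])
E
```

```text
{'t': 0.0, 'qpos': array([ 1.11802691e+00,  4.23829459e-01,  1.63065674e+00,  2.10599688e-06,
        1.08858210e+00, -1.89884954e-02]), 'qvel': array([ 4.59332174e-04, -7.73752076e-05, -1.27839714e-03, -8.93644588e-04,
        6.58065712e-04,  6.80429311e-04]), 'joint_torque': array([ 2.36506465e-03, -5.44646430e+01, -2.73662317e+01,  6.44525955e-02,
        2.28937523e-02, -1.27467001e-04]), 'ee_pos': array([262.42676964, 566.64918453, 221.92186274]), 'orientation': array([ 2.64678904e+00,  1.69093951e+00, -1.97772136e-03]), 'ft_force': array([ 0.24081512,  0.55585915, -0.0260707 ]), 'moment': array([ 0.0259251 ,  0.00886292, -0.00669273]), 'width': 87.87995972436254}
scene [[495.2, 0.0, 324.4], [0.0, 495.2, 198.4], [0.0, 0.0, 1.0]] [[[-0.78, -0.625, 0.003], [-0.351, 0.434, -0.829], [0.517, -0.648, -0.559]], [465.01, 175.042, 1518.689]]
top [[501.9, 0.0, 325.2], [0.0, 501.9, 183.7], [0.0, 0.0, 1.0]] [[[-0.017, -1.0, 0.006], [-0.995, 0.016, -0.101], [0.101, -0.007, -0.995]], [103.488, 483.81, 1823.708]]
wrist [[298.4, 0.0, 318.2], [0.0, 298.4, 203.7], [0.0, 0.0, 1.0]] [[[1.0, 0.0, -0.0, 0.15], [-0.0, 0.953, 0.302, -82.799], [0.0, -0.302, 0.953, -161.596], [0.0, 0.0, 0.0, 1.0]]]
rim_1_top [(0.64, [503.0, 110.5, 78.4])]
rim_2_top [(0.48, [444.7, 197.7, 77.9])]
rim_3_top [(0.7, [540.8, 224.5, 72.4])]
rim_4_top [(0.64, [602.2, 142.1, 73.9])]
sample_box [(0.69, [522.3, 168.7, -3.7])]
```

View pics/scene0.png

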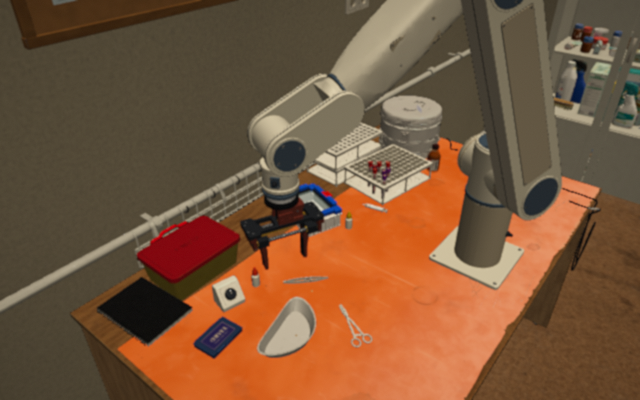

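View pics/top0.png

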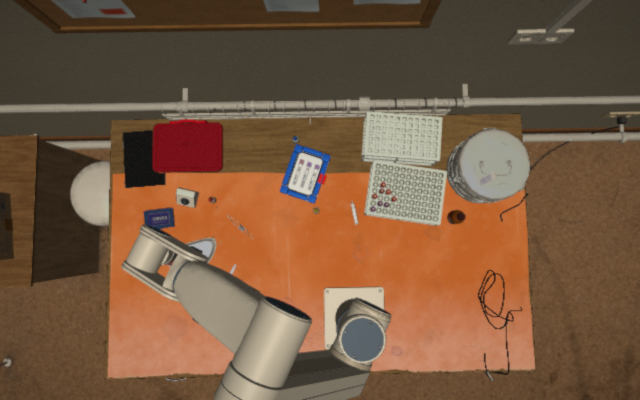

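View pics/wrist0.png

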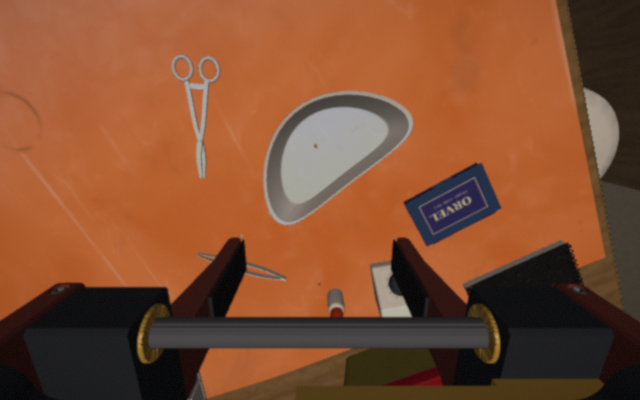

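The top view shows the box at about pixel (305,173), with the red tab on its right at (322,180) (world -y). The vials stand at (295,138) and (316,211). I'll close the fingers and move over the box for a wrist view.

Request:
move_arm(motion=[[[-0.11,0.2,0],[0,0,0]],[[-0.22,0.4,0],[0,0,0]],[[-0.33,0.6,0],[0,0,0]],[[-0.44,0.8,0],[0,0,0]],[[-0.55,1,0],[0,0,0]]], gripper=0)

```text
t: 1.02
ee_pos: [364.7, 428.3, 222.8]
orientation: [-2.647, -1.691, -0.0]
ft_force: [-0.2, -0.1, -1.3]
width: 41.3
```

Request:
move_arm(motion=[[[-0.11,0.2,0],[0,0,0]],[[-0.22,0.4,0],[0,0,0]],[[-0.33,0.6,0],[0,0,0]],[[-0.44,0.8,0],[0,0,0]],[[-0.55,1,0],[0,0,0]]])

```text
t: 1.65
ee_pos: [466.2, 290.4, 222.8]
orientation: [2.647, 1.691, 0.001]
ft_force: [0.5, -0.1, 0.3]
width: 0.5
```

Request:
move_arm(motion=[[[-0.13,0.25,0],[0,0,0]],[[-0.26,0.5,0],[0,0,0]],[[-0.42,0.8,0],[0,0,0]],[[-0.55,1,0],[0,0,0]],[[-0.55,1,0],[0,0,0]]])

```text
t: 2.28
ee_pos: [568.0, 151.5, 222.6]
orientation: [2.65, 1.687, 0.0]
ft_force: [-0.4, -0.2, -0.8]
width: 0.5
```

```bash
cat > h.py <<'E'
import numpy as np, cv2
from workcell import ctrl
from scipy.spatial.transform import Rotation as Ro
def shot(name,out):
    o=ctrl.get_obs(); im=ctrl.get_image(name); cv2.imwrite(f"pics/{out}.png",im["pixels"][:,:,::-1])
    return o,im
def ray(o,im,uv):
    T=np.eye(4);T[:3,:3]=Ro.from_rotvec(o["orientation"]).as_matrix();T[:3,3]=o["ee_pos"]
    if "mount" in im: W=T@im["mount"]
    else:
        W=np.eye(4);W[:3,:3]=im["R"].T;W[:3,3]=-im["R"].T@im["t"]
    return W[:3,3], W[:3,:3]@np.linalg.inv(im["camera_matrix"])@np.array([uv[0],uv[1],1.])
def at(o,im,uv,z):
    c,d=ray(o,im,uv); return c+d*(z-c[2])/d[2]
E
python3 - <<'E'
from h import *
o,im=shot("wrist","w1"); print(o["t"],o["ee_pos"],o["orientation"],o["ft_force"],o["width"])
for n in ["rim_1_top","rim_2_top","rim_3_top","rim_4_top","sample_box","vial_blue","vial_yellow"]:
    print(n,[(d["p"],np.round(d["location"],1)) for d in ctrl.pinpoint("wrist",n)])
o,im=shot("top","t1")
E
```

```text
2.275 [568.02877192 151.50842334 222.60732222] [2.64997203e+00 1.68687544e+00 2.79195147e-04] [-0.37520975 -0.21277634 -0.84178405] 0.5139983047890014
rim_1_top [(0.57, array([505.3, 115.2,  78.3]))]
rim_2_top [(0.91, array([444.3, 193.6,  78.9]))]
rim_3_top [(0.72, array([540.8, 227.1,  79.3])), (0.52, array([381.8,  -1.4,   0.5]))]
rim_4_top [(0.63, array([600.1, 139. ,  76.9]))]
sample_box [(0.84, array([520.9, 170.8,  -1.5])), (0.59, array([599.9, 138.5,  77.2]))]
vial_blue [(0.68, array([657.1, 206. ,   3.2]))]
vial_yellow [(0.64, array([388.9, 130.7,   1.3]))]
```

View pics/w1.png

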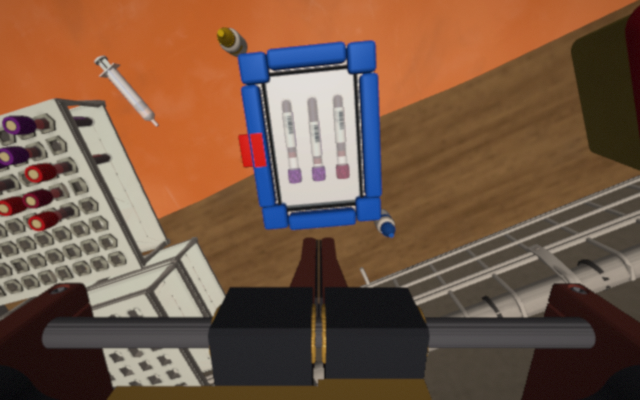

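The wrist view shows the box with its red tab at (252,150), corner blocks at about (254,67), (362,55), (368,208) and (275,216), the yellow vial at (232,40) and the blue vial at (387,227). Next I'll zoom in to check the fit.

```bash
python3 - <<'E'
from h import *
im=cv2.imread("pics/w1.png")
c=im[30:240,210:410]; cv2.imwrite("pics/w1z.png",cv2.resize(c,None,fx=2.85,fy=2.85,interpolation=cv2.INTER_CUBIC))
E
```

```text
(no output)
```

View pics/w1z.png

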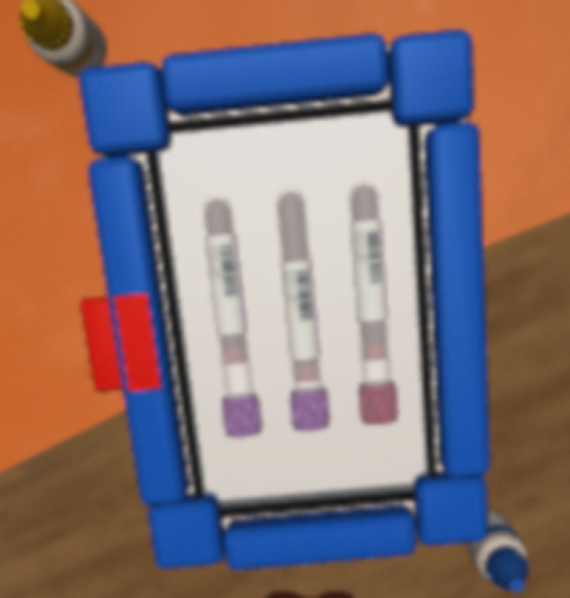

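```bash
python3 - <<'E'
from h import *
from scipy.optimize import least_squares
o=ctrl.get_obs(); im=ctrl.get_image("wrist")
# order: (-x,-y),(-x,+y),(+x,+y),(+x,-y)
z=np.array([(82,68),(470,32),(487,541),(157,567)])/2.85+[210,30]
P=np.array([at(o,im,u,70.)[:2] for u in z]); print(P.round(1))
for i in range(4): print(np.linalg.norm(P[i]-P[(i+1)%4]).round(1))
B=np.array([(-92,-67),(-92,67),(92,67),(92,-67)],float)
def f(p):
    c,s=np.cos(p[2]),np.sin(p[2]); return (B@np.array([[c,s],[-s,c]])+p[:2]-P).ravel()
r=least_squares(f,[522,169,-.35]); x,y,a=r.x; print(r.x, np.degrees(a), r.fun.round(1))
R=np.array([[np.cos(a),-np.sin(a)],[np.sin(a),np.cos(a)]])
for n,l in dict(r1=(0,-58),r2=(-83,0),r3=(0,58),r4=(83,0)).items(): print(n,(R@l+[x,y]).round(1))
M=Ro.from_rotvec(o["orientation"]).as_matrix(); print(M.round(3), o["ee_pos"])
E
```

```text
[[414.  141.2]
 [458.3 263. ]
 [628.5 203.2]
 [583.8  79.8]]
129.6
180.4
131.2
180.6
[ 5.21157104e+02  1.71804068e+02 -3.44630350e-01] -19.7458645297606 [-2.1 -1.4 -1.1  2.9  1.9  0.6  1.3 -2.2]
r1 [501.6 117.2]
r2 [443.  199.8]
r3 [540.8 226.4]
r4 [599.3 143.8]
[[ 0.419  0.908  0.   ]
 [ 0.908 -0.419  0.   ]
 [ 0.    -0.    -1.   ]] [566.62433862 154.11423888 222.74483079]
```

The lid fit gives 180 x 131 mm against a nominal 184 x 134, which is explained by the rounded edges, and the yaw is -19.7°. The centres agree with the detector within 4 mm, so I'll go above rim 1.

Request:
move_arm(motion=[[[-0.14,-0.1,0.2],[0,0,0]],[[-0.28,-0.2,0.4],[0,0,0]],[[-0.412,-0.291,0.6],[0,0,0]],[[-0.412,-0.291,0.8],[0,0,0]],[[-0.412,-0.291,0.9],[0,0,0]]])

```text
t: 3.4
ee_pos: [500.7, 115.6, 86.6]
orientation: [-2.647, -1.691, 0.002]
ft_force: [-0.1, 0.9, -0.1]
width: 0.5
```

Request:
move_arm(motion=[[[0,0,0],[0,0,0]],[[0,0,0.02],[0,0,0]],[[0,0,0.04],[0,0,0]],[[0,0,0.04],[0,0,0]],[[0,0,0.04],[0,0,0]]])

```text
t: 4.03
ee_pos: [501.6, 115.7, 82.0]
orientation: [2.647, 1.691, 0.001]
ft_force: [-0.4, 0.8, 0.8]
width: 1.3
```

```bash
python3 - <<'E'
from h import *
for c in ("wrist","scene"):
  o,im=shot(c,"a"+c)
print(o["t"],o["ee_pos"],o["ft_force"])
a=cv2.imread("pics/awrist.png"); b=cv2.imread("pics/ascene.png")[150:290,220:400]
cv2.imwrite("pics/a.png",np.vstack([a[200:,:],np.zeros((4,640,3),np.uint8),cv2.resize(b,(480,373))[:,:,:] if 0 else np.pad(cv2.resize(b,(480,373)),((0,0),(0,160),(0,0)))]))
E
```

```text
4.075 [501.53958597 115.71120772  81.93025759] [-0.8349415   0.92273852 -1.06959097]
```

View pics/a.png

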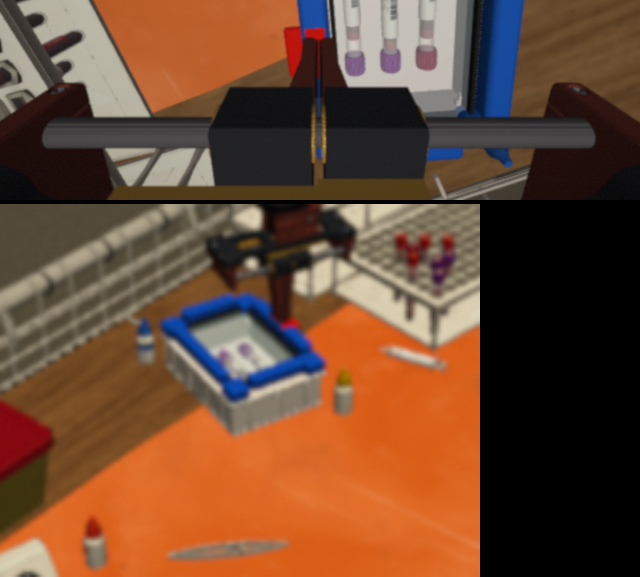

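The fingertips are centred on the red inlay, just above rim 1, so I'll press now.

Request:
move_arm(motion=[[[0,0,0.013],[0,0,0]],[[0,0,0.027],[0,0,0]],[[0,0,0.04],[0,0,0]],[[0,0,0.047],[0,0,0]],[[0,0,0.047],[0,0,0]]])

```text
t: 4.75
ee_pos: [501.4, 115.7, 74.5]
orientation: [2.647, 1.691, 0.0]
ft_force: [0.6, 0.2, 0.3]
width: 0.4
```

Request:
move_arm(motion=[[[0,0,0.005],[0,0,0]],[[0,0,0.01],[0,0,0]],[[0,0,0.015],[0,0,0]],[[0,0,0.02],[0,0,0]],[[0,0,0.02],[0,0,0]]])

```text
t: 5.38
ee_pos: [501.3, 115.6, 71.5]
orientation: [-2.647, -1.691, 0.0]
ft_force: [-0.1, 0.4, 0.9]
width: 0.6
```

```bash
cat >> h.py <<'E'
def look(tag):
    a=[]
    for c in ("wrist","scene"):
        o,im=shot(c,tag+c)
    print(o["t"],o["ee_pos"].round(1),o["ft_force"].round(1))
    a=cv2.imread(f"pics/{tag}wrist.png")[:270]; b=cv2.imread(f"pics/{tag}scene.png")[175:250,260:370]
    b=cv2.resize(b,(470,320),interpolation=cv2.INTER_CUBIC)
    cv2.imwrite(f"pics/{tag}.png",np.vstack([a,np.pad(b,((0,0),(0,170),(0,0)))]))
E
python3 -c "
from h import *
look('b')"
```

```text
5.425 [501.3 115.7  71.6] [-0.2 -0.9  1. ]
```

View pics/b.png

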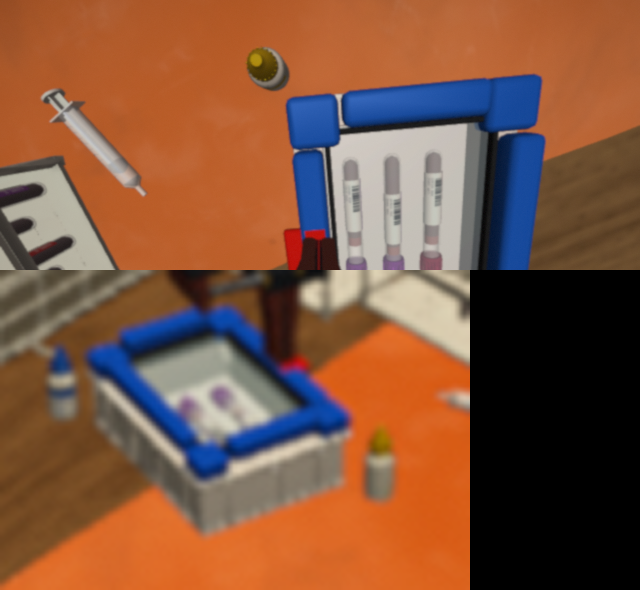

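Rim 1 looks lower than rim 3. As a check I'll go down a little further, where the rim should be solid at 70 mm.

Request:
move_arm(motion=[[[0,0,0.005],[0,0,0]],[[0,0,0.008],[0,0,0]],[[0,0,0.012],[0,0,0]],[[0,0,0.012],[0,0,0]],[[0,0,0.012],[0,0,0]]])

```text
t: 6.1
ee_pos: [501.4, 115.7, 70.3]
orientation: [2.647, 1.691, 0.0]
ft_force: [-2.0, -0.5, 7.0]
width: 0.2
```

There is solid contact at 70.3 mm, so rim 1 is shut. I'll lift and go to rim 2.

Request:
move_arm(motion=[[[0,0,-0.1],[0,0,0]],[[0,0,-0.17],[0,0,0]],[[0.17,-0.29,-0.17],[0,0,0]],[[0.333,-0.584,-0.15],[0,0,0]],[[0.333,-0.584,-0.1],[0,0,0]]])

```text
t: 6.72
ee_pos: [441.6, 199.8, 85.6]
orientation: [-2.644, -1.696, -0.001]
ft_force: [0.2, -0.6, -0.1]
width: 0.6
```

```bash
python3 -c "
from h import *
look('c')"
```

```text
6.775 [442.2 198.7  84.7] [-0.3  0.4 -0.5]
```

View pics/c.png

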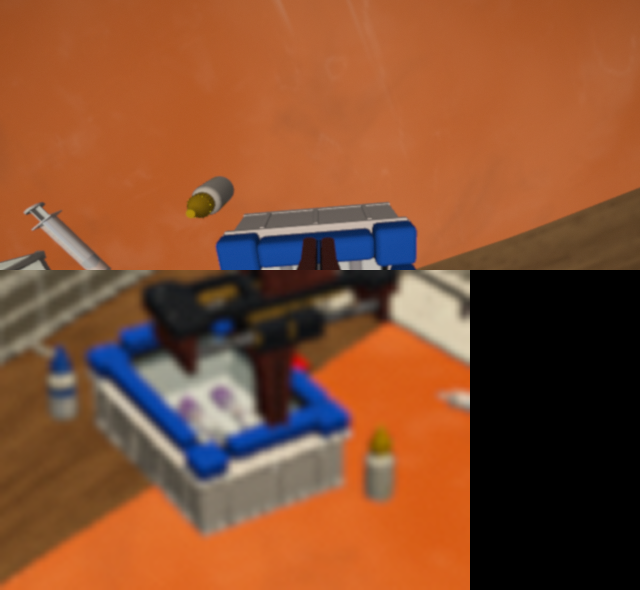

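The tips at (319,240) and the bar at columns 257–375, rows 232–262 show the tool about 1 mm from rim 2's centreline. Pressing it now.

Request:
move_arm(motion=[[[0,0,0.02],[0,0,0]],[[0,0,0.04],[0,0,0]],[[0,0,0.05],[0,0,0]],[[0,0,0.06],[0,0,0]],[[0,0,0.067],[0,0,0]]])

```text
t: 7.45
ee_pos: [443.6, 197.2, 75.0]
orientation: [2.648, 1.69, 0.001]
ft_force: [1.0, -1.7, 3.0]
width: 0.2
```

Request:
move_arm(motion=[[[0,0,0.007],[0,0,0]],[[0,0,0.014],[0,0,0]],[[0,0,0.02],[0,0,0]],[[0,0,0.026],[0,0,0]],[[0,0,0.033],[0,0,0]]])

```text
t: 8.07
ee_pos: [442.8, 197.8, 70.1]
orientation: [-2.647, -1.691, 0.001]
ft_force: [-3.9, -1.6, 17.2]
width: 0.4
```

Request:
move_arm(motion=[[[0,0,-0.1],[0,0,0]],[[0,0,-0.17],[0,0,0]],[[0.22,0.256,-0.17],[0,0,0]],[[0.442,0.512,-0.15],[0,0,0]],[[0.442,0.512,-0.1],[0,0,0]]])

```text
t: 8.7
ee_pos: [544.7, 227.0, 86.2]
orientation: [2.647, 1.69, 0.009]
ft_force: [-0.4, -0.1, -0.4]
width: 0.3
```

```bash
python3 -c "
from h import *
look('d')"
```

```text
8.75 [541.2 225.8  84.3] [-1.6  0.4 -0.7]
```

View pics/d.png

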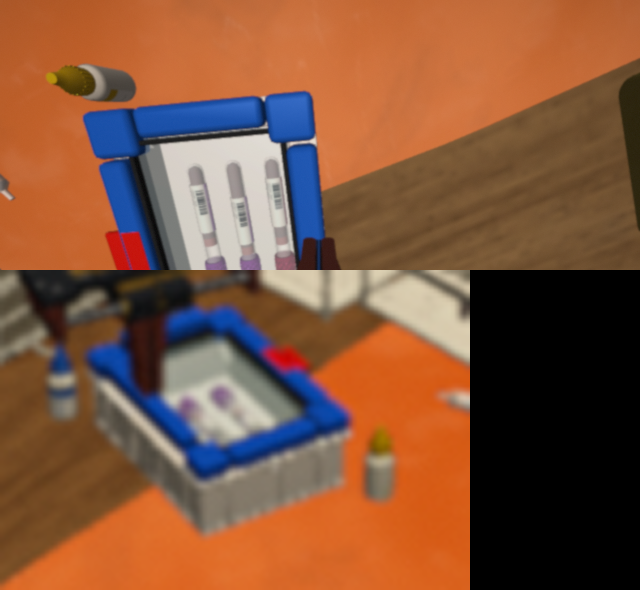

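Rims 1 and 2 are flush. The bar of rim 3 is centred at about column 310 while the tips are at 319, roughly 4–5 mm too far outward, so I'll shift inward and press.

Request:
move_arm(motion=[[[-0.03,0,0.01],[0,0,0]],[[-0.03,0,0.03],[0,0,0]],[[-0.03,0,0.045],[0,0,0]],[[-0.03,0,0.057],[0,0,0]],[[-0.03,0,0.067],[0,0,0]]])

```text
t: 9.43
ee_pos: [538.1, 221.5, 74.9]
orientation: [-2.647, -1.691, 0.001]
ft_force: [-1.3, -0.5, 0.4]
width: 0.4
```

Request:
move_arm(motion=[[[0,0,0.007],[0,0,0]],[[0,0,0.014],[0,0,0]],[[0,0,0.02],[0,0,0]],[[0,0,0.026],[0,0,0]],[[0,0,0.032],[0,0,0]]])

```text
t: 10.05
ee_pos: [538.6, 221.6, 70.2]
orientation: [2.647, 1.691, 0.0]
ft_force: [-3.0, -1.1, 10.0]
width: 0.5
```

Request:
move_arm(motion=[[[0,0,-0.1],[0,0,0]],[[0,0,-0.17],[0,0,0]],[[-0.16,0.295,-0.17],[0,0,0]],[[-0.326,0.591,-0.15],[0,0,0]],[[-0.326,0.591,-0.1],[0,0,0]]])

```text
t: 10.68
ee_pos: [601.1, 137.7, 86.2]
orientation: [2.649, 1.686, 0.005]
ft_force: [0.5, 1.0, -0.8]
width: 0.5
```

```bash
python3 -c "
from h import *
look('e')
cv2.imwrite('pics/ez.png',cv2.resize(cv2.imread('pics/ewrist.png')[60:330,160:480],None,fx=2,fy=2))"
```

```text
10.725 [598.8 138.8  84.6] [-0.  -0.2 -1.5]
```

View pics/e.png

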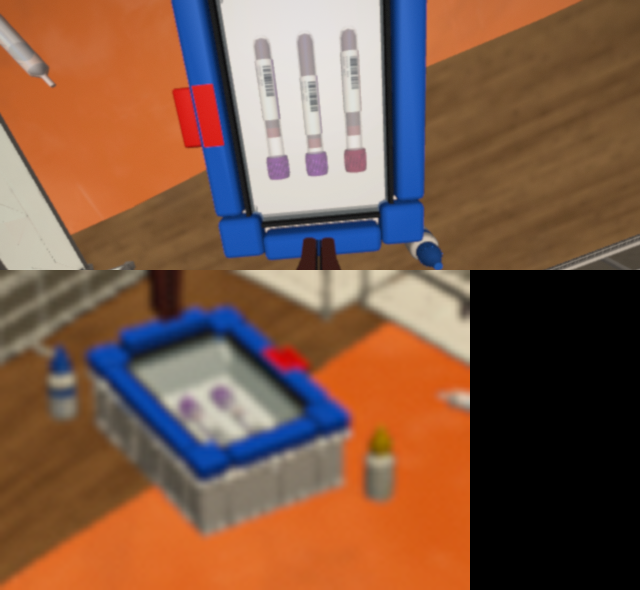

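View pics/ez.png

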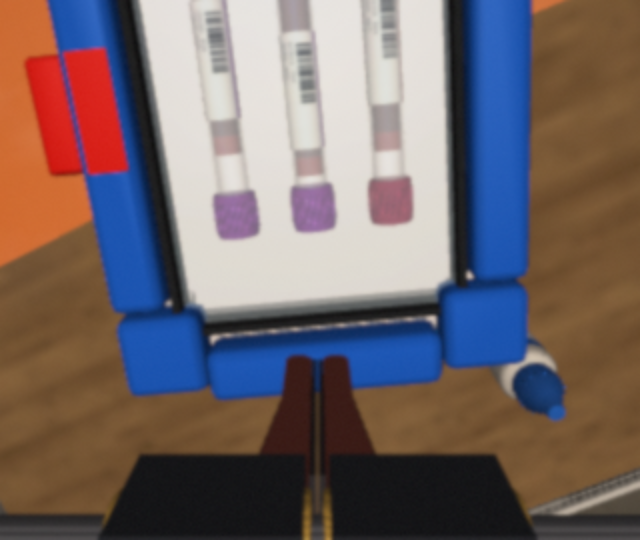

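Rims 1–3 are flush with the corners. The bar of rim 4 (wrist rows 225–256) lies about 5 mm toward tool -y, so I'll shift and press.

Request:
move_arm(motion=[[[0,-0.03,0.01],[0,0,0]],[[0,-0.03,0.03],[0,0,0]],[[0,-0.03,0.045],[0,0,0]],[[0,-0.03,0.057],[0,0,0]],[[0,-0.03,0.067],[0,0,0]]])

```text
t: 11.4
ee_pos: [594.0, 142.7, 75.4]
orientation: [-2.647, -1.691, 0.0]
ft_force: [-3.0, 2.1, 4.1]
width: 0.7
```

Request:
move_arm(motion=[[[0,0,0.007],[0,0,0]],[[0,0,0.014],[0,0,0]],[[0,0,0.02],[0,0,0]],[[0,0,0.026],[0,0,0]],[[0,0,0.032],[0,0,0]]])

```text
t: 12.02
ee_pos: [594.4, 141.7, 70.3]
orientation: [2.647, 1.691, -0.0]
ft_force: [-2.9, -0.4, 8.5]
width: 0.0
```

Request:
move_arm(motion=[[[0,0,-0.1],[0,0,0]],[[0,0,-0.3],[0,0,0]],[[0,0.1,-0.6],[0,0,0]],[[0,0.2,-0.9],[0,0,0]],[[0,0.2,-1],[0,0,0]]])

```text
t: 12.65
ee_pos: [623.8, 129.2, 224.2]
orientation: [2.646, 1.689, 0.009]
ft_force: [-0.3, -0.3, -0.7]
width: 0.5
```

```bash
python3 - <<'E'
from h import *
look('f')
cv2.imwrite('pics/fz.png',cv2.resize(cv2.imread('pics/fwrist.png')[30:290,180:480],None,fx=2,fy=2,interpolation=cv2.INTER_CUBIC))
for n in ["rim_1_top","rim_2_top","rim_3_top","rim_4_top","sample_box","vial_blue","vial_yellow"]:
    print(n,[(d["p"],np.round(d["location"],1)) for d in ctrl.pinpoint("wrist",n)][:1])
E
```

```text
12.7 [623.3 129.4 224.3] [0.9 0.3 0.9]
rim_1_top [(0.56, array([502.8, 113.7,  71. ]))]
rim_2_top []
rim_3_top [(0.55, array([540.9, 227. ,  70.4]))]
rim_4_top [(0.72, array([602. , 139.5,  67.7]))]
sample_box [(0.89, array([5.221e+02, 1.694e+02, 3.000e-01]))]
vial_blue [(0.9, array([655.6, 204.4,   4.2]))]
vial_yellow []
```

View pics/f.png

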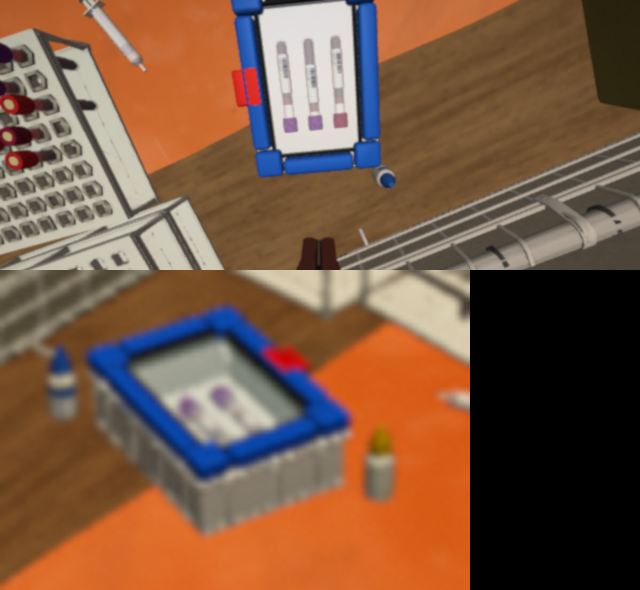

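View pics/fz.png

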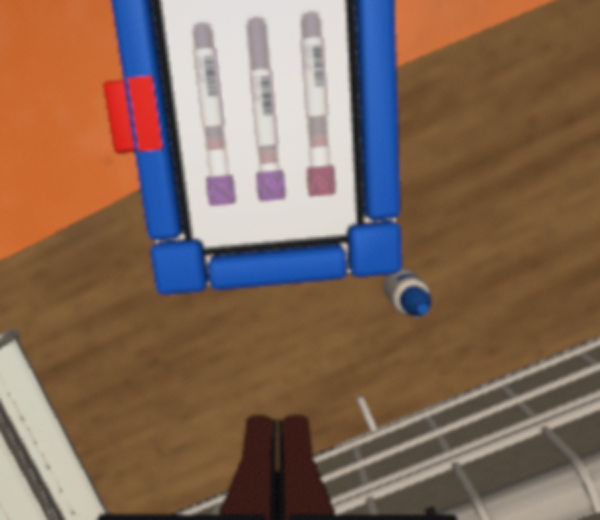

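All four sections are flush in the wrist and scene views. The box (522,169) and both vials beside it look undisturbed, and the arm is clear. Handing in.

```bash
python3 -c "
from workcell import ctrl
print(ctrl.close_job())"
```

```text
the job is handed in; nothing more can be done
None
```

All four rim sections of the lid are pressed shut, in the order asked: red tab first, then clockwise as seen from above. I handed the job in at about 13 s with the arm raised clear.

**Each section:** the closed fingertips met solid contact at 70.1–70.3 mm on every section, with 7–17 N at the wrist. That matches the 70 mm shut height.

**Final pictures:** all four sections show flush with the corners. The detector put rims 1, 3 and 4 at 68–71 mm. It did not report rim 2 in the last wrist view, so rim 2 rests on the scene picture and its press force.

**Surroundings:** the box stayed within about 2 mm of where it started, which is within measurement error. The blue and yellow vials look unmoved in the pictures. In the last wrist view the detector did not report the yellow vial. I did not measure the objects farther away; the arm touched nothing but the lid.

**Corrections on the way:** before pressing rims 3 and 4 I shifted the fingertips about 4.5 mm inward, because the wrist camera showed them slightly off the middle of the bars.

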